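# Snap the inspection cover onto the gear case

## Task

Put the loose metal cover back on the open gear case: lay it on the two sprung jaws and bring it square up against the stop at the case's far side, and only then press it straight down until both jaws snap over its edges and it sits flat and level on the case, still flush against the stop. Let go of it and leave the gear, the bearing block and the wrench where they are.

Things in the scene. Friction and masses are not known exactly. Their poses are not given: they have to be found in the camera images.
- cover: Loose aluminium cover plate, 120 (x) x 80 (y) x 6 mm, about 0.2 kg, the same either way round, lying flat on the bench. On its top centre stands a grip rib 12 mm thick (x), 50 mm long (y), rising 32 mm above the plate's top (to 38 mm above the underside). Origin: centre of the plate's underside; z up, x along the long side, y along the rib.
- case: Fixed grey gear case, 150 x 150 mm, open on top, worm and wheel inside. Origin: centre of its underside on the bench; z up; +x points to the stop side, away from the robot; the -x side is open for sliding the cover in. The flat rim for the cover is 45 mm above the origin. At +y and -y a sprung jaw; behind each, a wall 59 to 75 mm from the middle line, 26 mm above the rim.
- seat (a point): Point on the case, at rim height (45 mm above the case's origin), axes as the case: where the centre of the cover's underside lies when the cover is fully home and flush against the stop (the cover's long side along x, either way round).
- stop (a point): Middle of the top edge of the stop's inner face. The stop is a light metal bar standing across the far (+x) side of the rim, 80 mm long in y, 26 mm high above the rim, inner face 60 mm from the seat point. Axes as the case.
- jaw_a_lip (a point): Middle of the lip of the jaw at the case's +y side, 7 mm above the rim, 37 mm from the middle line. Steel jaw, 70 mm long in x; from the lip a flat face slopes up and outward at 65 degrees from level to 27 mm above the rim. It moves straight outward against a spring (2.4 N, then 0.3 N per mm). A cover laid on both jaws rests with its underside about 13 mm above the rim.
- jaw_b_lip (a point): Middle of the lip of the jaw at the case's -y side, 7 mm above the rim, 37 mm from the middle line. A steel jaw like the other. Pressed down with some 10 to 25 N in all, the cover pushes the lips 3 mm outward each and drops to the rim; the lips then snap back over its top edges and hold it down. Axes as the case.
- gear: Bystander: dark steel spur gear lying flat, 82 mm across, 28 mm high with its hub. Origin: centre of its underside. Leave it alone.
- bearing: Bystander: blue pillow-block bearing on an aluminium riser, 50 x 90 mm, 99 mm high. Origin: centre of its underside. Leave it alone.
- wrench: Bystander: steel open wrench lying flat, 160 mm long, along its own x. Leave it alone.
Mind the look-alikes: they are no part of the job. What is shaped like the cover but purple or yellow is not meant. Of the things that look like the case, take the one that is farthest from the robot's base at the start.

How it is judged:
By the outcome, as a careful person would: the job done as asked, in the order asked, and still so for the second after the job is handed in, with the robot touching nothing.
It also fails if it takes over 48 s, if anything falls off the work surface, if the arm or the gripper's body presses on something with over 40 N, if the wrist force passes 120 N, or if a joint passes its speed limit or range.

## Robot

A 7-joint arm with a two-finger parallel gripper is mounted at the origin on the work surface. World frame = base frame: x ahead of the robot, y to its left, z up, the work surface at z = 0. Lengths are in m, angles in degrees, forces in N, time in s.
With the tool pointing down it reaches from about 0.425 to 0.95 m from the base axis. Payload 4.7 kg.
Tool frame: the origin (TCP) lies at the very end of the fingers, on their centre line; the grasp point (between the pads) lies 19 mm behind it; z points along the fingers, y is the line along which they close (so a half turn about z gives the same grasp; the last joint's range is limited). The gripper opens to 85 mm and grips with 20 to 120 N. Pads are 22 mm wide; open, the fingers measure 114 mm over their backs; the gripper's body (76 mm by 85 mm) begins 54 mm behind the grasp point. The pads swing forward as they close: fully open they stand 13 mm farther back than shut.
Start: joints at [-68.864, 26.849, -2.785, 87.806, 1.381, 65.374, -4.715], TCP at [0.261, 0.622, 0.21] pointing down, gripper open.
Joint ranges: [-148.3, 148.3], [-19.14, 114.17], [-79.39, 73.82], [5.75, 140.21], [-59.74, 239.74], [12.07, 113.84], [-152.46, 152.46]. Speed limits (degrees/s): [147.25, 147.25, 180, 180, 180, 180, 180].

## Interface

Orientations are given as [roll, pitch, yaw] about the fixed x, y, z axes, in that order (R = Rz(yaw) Ry(pitch) Rx(roll)).
In Python, from bench import env, cams, finish_job gives the robot as it stands. The module is installed in compiled form; this text tells all that it offers.
- The arm moves only by the tool step_arm, never from a script. Its argument "moves" is a list that holds one entry, the list of rows, each a list of 7 numbers: the shift along the tool's x, y, z in mm, then the turn, a rotation vector about the tool's x, y, z in rad, then the finger opening in mm, from 0 to 85.4. A call has 1 to 8 rows; each row is the pose to reach, as a shift and turn from the pose commanded when the call began, along the tool's axes at that moment; what a row does not reach only later rows make up. A row lasts 1/10 s, in which the tool goes at most 50 mm and 8.59 degrees, less where a joint would pass 70% of its speed; a pose out of reach is approached as far as the arm can. A call with a gripper value outside its range is refused whole. The fingers move at their own pace and stop on an object; the grip force is fixed at half the most. Time passes only in rows, so rows that repeat a pose let the fingers close. It gives the time, the measured TCP pose, the force, the opening and the grip force at its end, in the units of the state.
- env.get_state(): the state, without advancing time (a new reading comes with each control period).
- cams.camera(name): name is "side" or "top"; returns a dict with "image" (384x512x3 uint8, blue, green, red), "fx", "fy", "cx", "cy" (pixels), "dist_coeffs" ([k1, k2, p1, p2, k3] as OpenCV has them; the pictures are not rectified), "rvec" (rotation vector, rad) and "tvec" (3), from world to camera coordinates, as OpenCV has them. Camera axes: x right, y down, z forward; pixel columns grow to the right and rows downward; lengths in m; the calibration is good to about 2 mm. A picture is of the moment at which its call begins. There is no depth.
- finish_job(): hands the job in; it is judged then, once.
The state is a dict: "time_s": time; "joint_positions": joint angles; "dq": joint speeds; "tau": joint torques, N m; "position": TCP position; "eef_rot": TCP orientation; "ft_force": force on the tool from outside, world axes, zero at the start; "ft_torque": the same for the moment, N m; "finger_gap": finger opening in m; "grip_force": force on a finger pad.
Only numpy, scipy, OpenCV 4.12 (cv2) and the standard library are available. Lean on these libraries where they do the work, as an engineer would, in place of code of your own. Each camera call takes 0.05 s, during which the arm holds its last target. There are 200 camera calls.

## Working session

There is one attempt and no reset: what is moved stays moved. The work goes in short steps, Python scripts to look and compute and a tool call to move; the robot and the scene stay as the last step left them, time stands still between calls to the robot, and variables do not carry over. Pictures are saved under pics/ and viewed, at most 10 in all, crops included, and the job is handed in when it is done.

Besides the shell and the picture viewer there is one more tool, called as name(argument=value, ...), one argument or row to a line, values as JSON. step_arm: Moves the arm, as the interface text tells. Its arguments: {"type":"object","properties":{"moves":{"type":"array","items":{"type":"array","items":{"type":"array","items":{"type":"number"}}}}},"required":["moves"]}

```bash
mkdir -p pics; cat > h.py <<'E'
import numpy as np,cv2
from scipy.spatial.transform import Rotation as R
from bench import env,cams,finish_job
def shot(n,f):
    c=cams.camera(n); cv2.imwrite('pics/'+f,c['image']); np.savez('pics/'+f+'.npz',**{k:np.array(v) for k,v in c.items()}); return c
def load(f): return dict(np.load('pics/'+f+'.npz'))
def ray(c,uv):
    K=np.array([[c['fx'],0,c['cx']],[0,c['fy'],c['cy']],[0,0,1.]])
    p=cv2.undistortPoints(np.array(uv,float).reshape(-1,1,2),K,np.array(c['dist_coeffs'],float)).reshape(-1,2)
    M=cv2.Rodrigues(np.array(c['rvec'],float))[0]; d=np.c_[p,np.ones(len(p))]@M
    return -M.T@np.array(c['tvec'],float).ravel(),d
def onz(c,uv,z):
    o,d=ray(c,uv); return o+d*((z-o[2])/d[:,2])[:,None]
def proj(c,P):
    K=np.array([[c['fx'],0,c['cx']],[0,c['fy'],c['cy']],[0,0,1.]],float)
    return cv2.projectPoints(np.array(P,float).reshape(-1,1,3),np.array(c['rvec'],float),np.array(c['tvec'],float),K,np.array(c['dist_coeffs'],float))[0].reshape(-1,2)
E
python3 - <<'E'
from h import *
for n in('top','side'):
    c=shot(n,n+'0.png'); print(n,ray(c,[[256,192]]))
s=env.get_state(); print(s)
E
```

```text
top (array([0.25376595, 0.00882273, 1.24176628]), array([[ 0.20549243, -0.02873752, -0.97832083]]))
side (array([ 0.26792949, -0.8784102 ,  0.61387052]), array([[ 0.21787101,  0.82305585, -0.52462039]]))
{'time_s': 0.1, 'joint_positions': array([-68.86528986,  26.89393374,  -2.78438081,  87.86588453,
         1.38223091,  65.3724503 ,  -4.71600092]), 'dq': array([ 0.04659385, -0.14866768,  0.0271571 , -0.1556586 ,  0.02823021,
        0.02265827, -0.01199085]), 'tau': array([ 1.19948112e-03, -5.11515927e+01, -4.67753503e-02, -2.38391948e+01,
        1.07439671e-02,  4.31416731e-03, -6.93846516e-06]), 'position': array([0.26125463, 0.62180737, 0.20875903]), 'eef_rot': array([-1.79901435e+02,  4.50849944e-03,  1.57211188e+02]), 'ft_force': array([0.75149496, 0.68503657, 0.03260307]), 'ft_torque': array([-0.01631193,  0.01853309,  0.01810828]), 'grip_force': 0.0, 'finger_gap': 0.08530367245573033}
```

View pics/top0.png

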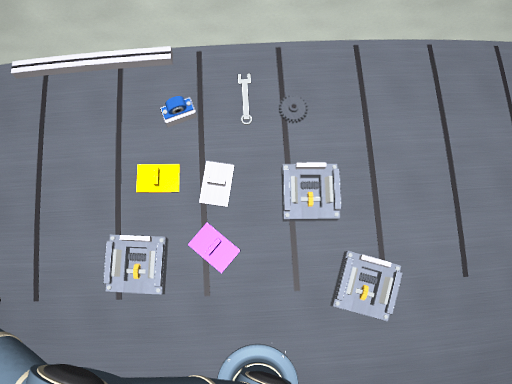

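View pics/side0.png

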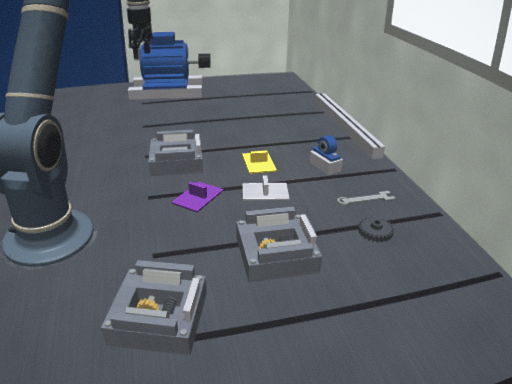

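The top view shows the white cover at about (216,183), with yellow and purple decoys beside it. There are three cases, at (312,191), (135,264) and (367,285); the first looks farthest from the base. Next I'll measure them and look at an enlarged crop.

```bash
python3 - <<'E'
from h import *
c=load('top0.png');s=load('side0.png')
print(np.linalg.norm(onz(c,[[312,191],[135,264],[367,285]],.06)[:,:2],axis=1))
im=c['image']; hsv=cv2.cvtColor(im,cv2.COLOR_BGR2HSV)
m=((hsv[...,1]<40)&(hsv[...,2]>190)).astype(np.uint8); 
m2=np.zeros_like(m); m2[155:215,190:245]=m[155:215,190:245]
m2=cv2.morphologyEx(m2,cv2.MORPH_CLOSE,np.ones((7,7)))
k=max(cv2.findContours(m2,0,1)[0],key=cv2.contourArea)
P=onz(c,k.reshape(-1,2),.006)[:,:2]
print('cover',cv2.minAreaRect((P*1000).astype(np.float32)))
a=cv2.resize(im[150:230,190:350],None,fx=4.9,fy=4.9,interpolation=cv2.INTER_CUBIC)
b=cv2.resize(s['image'][165:285,190:350],None,fx=4,fy=4,interpolation=cv2.INTER_CUBIC)
cv2.imwrite('pics/a.png',a);cv2.imwrite('pics/b.png',b)
E
```

```text
[0.52607663 0.44365795 0.38310342]
cover ((544.8758544921875, 80.48548889160156), (80.2502212524414, 121.0358657836914), 78.55181884765625)
```

View pics/a.png

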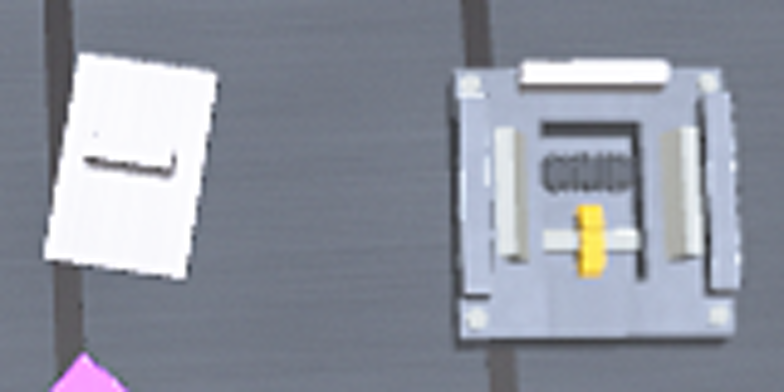

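View pics/b.png

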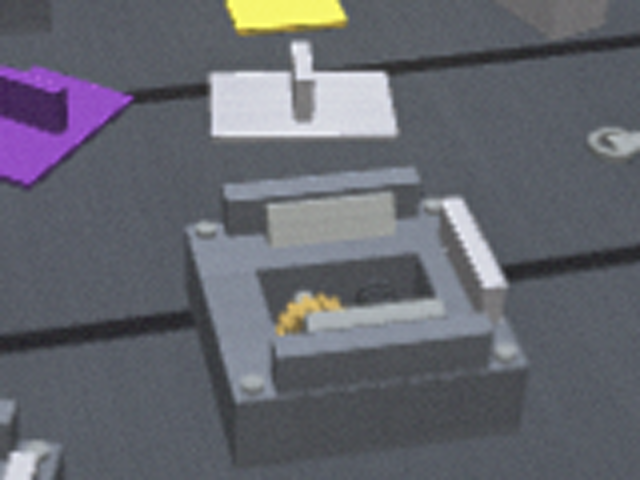

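The crops show the cover with its rib across the short side. The target case has its white stop at crop top (520–670, 62–85), screws at about (470,85), (708,80), (477,318) and (718,316), and a jaw along each side.

```bash
python3 - <<'E'
from h import *
c=load('top0.png');s=load('side0.png')
f=lambda a:(np.array(a,float)+.5)/4.9-.5+np.array([190,150])
g=lambda a:(np.array(a,float)+.5)/4-.5+np.array([190,165])
def rep(n,P):
    P=P[:,:2]*1000; print(n,P.round(1).tolist(),'mean',P.mean(0).round(1))
T=onz(c,f([[470,85],[708,80],[477,318],[718,316]]),.047); rep('screws top TL TR BL BR',T)
S=onz(s,g([[207,229],[433,206],[252,383],[506,350]]),.047); rep('screws side (y+x-, y+x+, y-x-, y-x+)',S)
for n,Q in(('top',T[[2,0,3,1]]),('side',S)):
    d=(Q[1]-Q[0]+Q[3]-Q[2]);e=Q[0]+Q[1]-Q[2]-Q[3]
    print(n,np.degrees(np.arctan2(d[1],d[0])),np.degrees(np.arctan2(-e[0],e[1])))
rep('walls top outer: TR,BR, ',onz(c,f([[730,93],[740,290]]),.071))
rep('walls top inner L : ',onz(c,f([[487,95],[490,295]]),.071))
rep('stop top back L,R',onz(c,f([[520,62],[668,60]]),.071))
rep('stop side top inner L,R',onz(s,g([[443,202],[485,290]]),.071))
rep('cover corners side',onz(s,g([[210,72],[388,72],[397,136],[211,136]]),.006))
rep('rib side top ends',onz(s,g([[300,42],[303,70]]),.038))
E
```

```text
screws top TL TR BL BR [[569.3, -109.9], [565.2, -242.3], [439.6, -104.3], [433.1, -235.2]] mean [ 501.8 -172.9]
screws side (y+x-, y+x+, y-x-, y-x+) [[441.2, -103.8], [570.4, -110.1], [434.4, -235.4], [565.5, -239.9]] mean [ 502.9 -172.3]
top -2.7745969642477593 -2.303768727381145
side -2.3760142213574484 -2.558726885829134
walls top outer: TR,BR,  [[551.0, -248.6], [442.8, -243.5]] mean [ 496.9 -246. ]
walls top inner L :  [[556.9, -116.3], [447.8, -109.8]] mean [ 502.3 -113. ]
stop top back L,R [[574.3, -135.5], [571.3, -216.4]] mean [ 572.8 -175.9]
stop side top inner L,R [[564.1, -140.2], [559.4, -219.5]] mean [ 561.8 -179.9]
cover corners side [[495.4, 130.4], [614.0, 104.6], [595.1, 25.6], [478.4, 51.4]] mean [545.7  78. ]
rib side top ends [[550.3, 102.9], [542.6, 67.0]] mean [546.5  84.9]
```

The cover is at (545, 80) mm with yaw −11.5°, and the case at (502.5, −172.5) mm with yaw −2.5°; both views agree. For the grasp I need tool yaw 78.5°.

step_arm(
  moves=[
    [[-50,-41,0,0,0,0.14,60],[-100,-82,0,0,0,0.28,60],[-150,-123,0,0,0,0.42,60],[-190,-156,0,0,0,0.56,60],[-230,-189,0,0,0,0.7,60],[-270,-222,20,0,0,0.84,60],[-310,-255,40,0,0,0.98,60],[-340,-280,50,0,0,1.1,60]],
  ],
)

```text
time_s: 0.9
position: [0.4459, 0.2708, 0.1719]
eef_rot: [180.0, -0.0, 93.9]
ft_force: [1.1, 0.8, -0.9]
finger_gap: 0.0599
grip_force: 0.0
```

```bash
cat >> h.py <<'E'
def delta(pos_mm,yaw):
    s=env.get_state(); r=R.from_euler('xyz',s['eef_rot'],degrees=True); t=R.from_euler('xyz',[180,0,yaw],degrees=True)
    print('pos',(s['position']*1000).round(1),'rot',s['eef_rot'].round(2),'F',s['ft_force'].round(1),'M',s['ft_torque'].round(2),'gap',round(s['finger_gap']*1000,1),'grip',s['grip_force'],'t',s['time_s'])
    print('shift',r.inv().apply(np.array(pos_mm)-s['position']*1000).round(1),'turn',(r.inv()*t).as_rotvec().round(4))
E
python3 -c "
from h import *
delta([545.3,80,60],78.5)"
```

```text
pos [445.9 270.8 171.9] rot [ 1.7999e+02 -2.0000e-02  9.3900e+01] F [ 1.1  0.8 -0.9] M [ 0.01 -0.09  0.04] gap 59.9 grip 0.0 t 0.9
shift [-197.1   86.2  111.9] turn [ 2.000e-04 -4.000e-04  2.687e-01]
```

step_arm(
  moves=[
    [[-39,17,10,0,0,0.1,60],[-78,34,20,0,0,0.2,60],[-117,51,40,0,0,0.27,60],[-145,62,60,0,0,0.27,60],[-157,67,80,0,0,0.27,60],[-157,67,90,0,0,0.27,60],[-157,67,90,0,0,0.27,60],[-157,67,90,0,0,0.27,60]],
  ],
)

```text
time_s: 1.7
position: [0.5235, 0.1225, 0.0825]
eef_rot: [-180.0, -0.0, 78.8]
ft_force: [0.4, 0.2, 0.3]
finger_gap: 0.0599
grip_force: 0.0
```

```bash
python3 -c "
from h import *
delta([545.3,80,12],78.5)
a=shot('top','t1.png')['image'][140:240,170:270];b=shot('side','s1.png')['image'][110:210,215:315]
cv2.imwrite('pics/c.png',cv2.resize(np.hstack([a,b]),None,fx=4,fy=4,interpolation=cv2.INTER_CUBIC))"
```

```text
pos [523.5 122.5  82.5] rot [-1.7998e+02 -4.0000e-02  7.8840e+01] F [0.4 0.2 0.3] M [0.05 0.02 0.02] gap 59.9 grip 0.0 t 1.7
shift [-37.6  29.7  70.5] turn [-0.0003 -0.0008  0.006 ]
```

View pics/c.png

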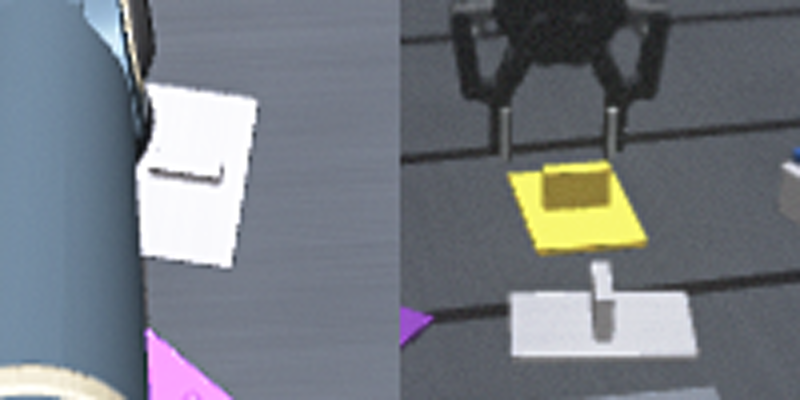

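The arm came up about 45 mm short, and the fingers are level and clear of everything in view. I'll close the gap, then go down over the rib.

step_arm(
  moves=[
    [[-15,12,5,0,0,0.006,60],[-30,24,10,0,0,0.006,60],[-37.6,29.7,25,0,0,0.006,60],[-37.6,29.7,40,0,0,0.006,60],[-37.6,29.7,55,0,0,0.006,60],[-37.6,29.7,65,0,0,0.006,60],[-37.6,29.7,70,0,0,0.006,60],[-37.6,29.7,70,0,0,0.006,60]],
  ],
)

```text
time_s: 2.6
position: [0.545, 0.0786, 0.0117]
eef_rot: [-179.9, 0.0, 78.4]
ft_force: [-0.5, -0.2, 0.7]
finger_gap: 0.0594
grip_force: 0.0
```

step_arm(
  moves=[
    [[0,0,0,0,0,0,30],[0,0,0,0,0,0,5],[0,0,0,0,0,0,5],[0,0,0,0,0,0,5],[0,0,0,0,0,0,5],[0,0,0,0,0,0,5],[0,0,0,0,0,0,5],[0,0,0,0,0,0,5]],
  ],
)

```text
time_s: 3.4
position: [0.5459, 0.0784, 0.013]
eef_rot: [180.0, -0.0, 78.4]
ft_force: [-1.7, 0.5, 5.6]
finger_gap: 0.0091
grip_force: 58.9
```

```bash
python3 -c "
from h import *
delta([545.3,80,12],78.5)"
```

```text
pos [545.9  78.4  13. ] rot [ 1.7996e+02 -4.0000e-02  7.8370e+01] F [-1.7  0.5  5.6] M [0.01 0.31 0.01] gap 9.1 grip 58.85424613952637 t 3.4
shift [ 1.5 -0.9  1. ] turn [ 0.0006 -0.0007 -0.0023]
```

step_arm(
  moves=[
    [[0,0,-15,0,0,0,5],[0,0,-40,0,0,0,5],[0,0,-75,0,0,0,5],[-10,0,-100,0,0,0,5],[-35,-1,-110,0,0,-0.02,5],[-65,-2,-110,0,0,-0.04,5],[-100,-3,-110,0,0,-0.06,5],[-130,-4,-110,0,0,-0.08,5]],
  ],
)

```text
time_s: 4.2
position: [0.5147, -0.05, 0.1231]
eef_rot: [180.0, 0.0, 83.0]
ft_force: [0.8, -1.2, -0.9]
finger_gap: 0.0088
grip_force: 58.8
```

step_arm(
  moves=[
    [[-30,-1,0,0,0,-0.02,5],[-60,-2,0,0,0,-0.04,5],[-90,-4,0,0,0,-0.06,5],[-110,-6,0,0,0,-0.08,5],[-120,-6,0,0,0,-0.08,5],[-125,-6,0,0,0,-0.08,5],[-125,-6,0,0,0,-0.08,5],[-125,-6,0,0,0,-0.08,5]],
  ],
)

```text
time_s: 5.0
position: [0.4945, -0.1702, 0.1222]
eef_rot: [-180.0, -0.0, 87.6]
ft_force: [0.0, -0.0, -1.3]
finger_gap: 0.0091
grip_force: 58.8
```

```bash
python3 -c "
from h import *
delta([482.5,-171.6,123],87.5)
a=shot('top','t2.png')['image'][120:240,250:400];b=shot('side','s2.png')['image'][150:290,215:335]
cv2.imwrite('pics/d.png',np.hstack([cv2.resize(a,(400,320),interpolation=2),cv2.resize(b,(400,467),interpolation=2)[:320]]) if 0 else np.vstack([cv2.resize(a,(375,300),interpolation=2),cv2.resize(b,(375,437),interpolation=2)[:300]]))"
```

```text
pos [ 494.5 -170.2  122.2] rot [-1.7999e+02 -4.0000e-02  8.7630e+01] F [ 0.  -0.  -1.3] M [ 0.07 -0.01 -0.03] gap 9.1 grip 58.793020248413086 t 5.0
shift [ -1.9 -11.9  -0.8] turn [-0.0001 -0.0008  0.0023]
```

View pics/s2.png

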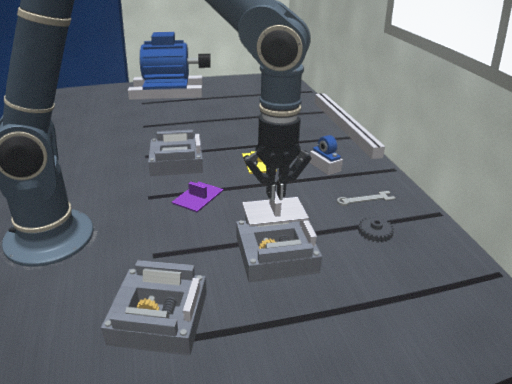

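The side view shows the cover held level above the right case, with its plate at about (275,211). I'll measure its pose in the hand from this picture.

```bash
python3 - <<'E'
from h import *
s=load('s2.png'); im=s['image']; hsv=cv2.cvtColor(im,cv2.COLOR_BGR2HSV)
m=((hsv[...,1]<40)&(hsv[...,2]>165)).astype(np.uint8)
w=np.zeros_like(m); w[195:228,236:312]=m[195:228,236:312]
w=cv2.morphologyEx(w,cv2.MORPH_OPEN,np.ones((3,3)))
k=max(cv2.findContours(w,0,1)[0],key=cv2.contourArea); print(cv2.boundingRect(k),cv2.contourArea(k))
P=onz(s,k.reshape(-1,2),.115)[:,:2]*1000
print(cv2.minAreaRect(P.astype(np.float32)))
cv2.imwrite('pics/e.png',cv2.resize(im[180:260,220:330],None,fx=7,fy=7,interpolation=2))
E
```

```text
(243, 196, 65, 28) 1087.0
((495.3995666503906, -164.62721252441406), (90.13070678710938, 119.61958312988281), 87.66224670410156)
```

View pics/e.png

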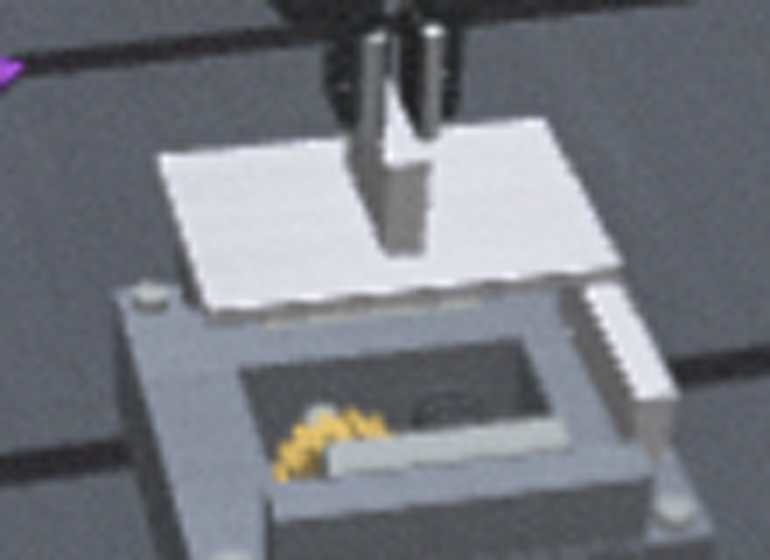

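The enlarged crop shows the plate's corners at (160,155), (545,118), (622,268) and (208,308).

```bash
python3 - <<'E'
from h import *
s=load('s2.png')
for z in(.115,.117):
    P=onz(s,(np.array([[160,155],[545,118],[622,268],[208,308]])+.5)/7-.5+[220,180],z)[:,:2]*1000
    d=P[1]-P[0]+P[2]-P[3]
    print(P.round(1).tolist(),P.mean(0),np.degrees(np.arctan2(d[1],d[0])))
E
```

```text
[[438.1, -127.0], [556.9, -132.1], [552.7, -212.7], [434.0, -205.6]] [ 495.45501703 -169.3450685 ] -2.9498853738099613
[[437.5, -130.0], [555.8, -135.1], [551.5, -215.3], [433.4, -208.3]] [ 494.54285439 -172.18775049] -2.949885373809915
```

step_arm(
  moves=[
    [[-1,-5,5,0,0,0,5],[-2,-9.5,15,0,0,0,5],[-2,-9.5,28,0,0,0,5],[-2,-9.5,38,0,0,0,5],[-2,-9.5,44,0,0,0,5],[-2,-9.5,47,0,0,0,5],[-2,-9.5,47,0,0,0,5],[-2,-9.5,47,0,0,0,5]],
  ],
)

```text
time_s: 5.9
position: [0.4848, -0.1733, 0.0754]
eef_rot: [180.0, 0.0, 87.5]
ft_force: [-0.3, -0.2, -1.6]
finger_gap: 0.0093
grip_force: 58.8
```

step_arm(
  moves=[
    [[0,0,1,0,0,0,5],[0,0,2,0,0,0,5],[0,0,3,0,0,0,5],[0,0,3,0,0,0,5],[0,0,3,0,0,0,5]],
  ],
)

```text
time_s: 6.4
position: [0.4847, -0.1734, 0.0724]
eef_rot: [180.0, 0.0, 87.5]
ft_force: [0.4, -0.0, -0.1]
finger_gap: 0.0091
grip_force: 58.9
```

step_arm(
  moves=[
    [[0,0,0.5,0,0,0,5],[0,0,1,0,0,0,5],[0,0,1,0,0,0,5],[0,0,1,0,0,0,5]],
  ],
)

```text
time_s: 6.8
position: [0.4847, -0.1737, 0.0715]
eef_rot: [180.0, 0.0, 87.5]
ft_force: [-1.1, -2.1, 0.9]
finger_gap: 0.0094
grip_force: 59.2
```

```bash
python3 -c "
from h import *
delta([485,-171.7,71],87.5)"
```

```text
pos [ 484.7 -173.7   71.5] rot [1.7997e+02 3.0000e-02 8.7510e+01] F [-1.1 -2.1  0.9] M [-0.48  0.04 -0.03] gap 9.4 grip 59.18914216737903 t 6.8
shift [2.  0.3 0.5] turn [0.0006 0.0005 0.0002]
```

Force and moment show the +y jaw carrying more load, so I'll shift toward −y.

step_arm(
  moves=[
    [[-0.7,0,0,0,0,0,5],[-1.5,0,0,0,0,0,5],[-1.5,0,0,0,0,0,5],[-1.5,0,0,0,0,0,5]],
  ],
)

```text
time_s: 7.2
position: [0.4846, -0.174, 0.0712]
eef_rot: [-180.0, -0.0, 87.6]
ft_force: [0.8, 0.4, -0.3]
finger_gap: 0.0087
grip_force: 59.0
```

```bash
python3 -c "
from h import *
delta([485,-171.7,71],87.5)"
```

```text
pos [ 484.6 -174.    71.2] rot [-1.7999e+02 -5.0000e-02  8.7570e+01] F [ 0.8  0.4 -0.3] M [ 0.22 -0.19 -0.02] gap 8.7 grip 59.026222150096146 t 7.2
shift [2.3 0.3 0.2] turn [-0.0002 -0.0008  0.0012]
```

step_arm(
  moves=[
    [[0,2,0,0,0,0,5],[0,5,0,0,0,0,5],[0,8,0,0,0,0,5],[0,11,0,0,0,0,5],[0,13,0,0,0,0,5],[0,13,0,0,0,0,5],[0,13,0,0,0,0,5]],
  ],
)

```text
time_s: 7.9
position: [0.4979, -0.1749, 0.0712]
eef_rot: [180.0, -0.0, 87.6]
ft_force: [-0.8, 1.2, -0.7]
finger_gap: 0.009
grip_force: 58.9
```

step_arm(
  moves=[
    [[0,0.7,0,0,0,0,5],[0,1.4,0,0,0,0,5],[0,2,0,0,0,0,5],[0,2,0,0,0,0,5]],
  ],
)

```text
time_s: 8.3
position: [0.4995, -0.1751, 0.0713]
eef_rot: [-180.0, -0.0, 87.5]
ft_force: [-0.3, 1.8, -0.9]
finger_gap: 0.0097
grip_force: 58.9
```

step_arm(
  moves=[
    [[0,0.5,0,0,0,0,5],[0,1,0,0,0,0,5],[0,1,0,0,0,0,5],[0,1,0,0,0,0,5]],
  ],
)

```text
time_s: 8.7
position: [0.5005, -0.1753, 0.0713]
eef_rot: [180.0, -0.0, 87.5]
ft_force: [-1.3, 2.0, -1.1]
finger_gap: 0.0092
grip_force: 58.9
```

```bash
python3 -c "
from h import *
delta([502.5,-172.5,71],87.5)"
```

```text
pos [ 500.5 -175.3   71.3] rot [ 1.7999e+02 -1.0000e-02  8.7540e+01] F [-1.3  2.  -1.1] M [ 0.64  0.28 -0.07] gap 9.2 grip 58.93677153799217 t 8.7
shift [2.9 1.8 0.3] turn [ 0.0002 -0.0001  0.0007]
```

step_arm(
  moves=[
    [[0.4,0.5,0,0,0,0,5],[0.8,1,0,0,0,0,5],[0.8,1,0,0,0,0,5],[0.8,1,0,0,0,0,5]],
  ],
)

```text
time_s: 9.1
position: [0.5015, -0.1749, 0.0713]
eef_rot: [180.0, 0.0, 87.5]
ft_force: [-1.2, 1.2, -1.1]
finger_gap: 0.0089
grip_force: 58.9
```

step_arm(
  moves=[
    [[0,0.5,0,0,0,0,5],[0,1,0,0,0,0,5],[0,1,0,0,0,0,5],[0,1,0,0,0,0,5]],
  ],
)

```text
time_s: 9.5
position: [0.5018, -0.1748, 0.0712]
eef_rot: [-179.9, -0.0, 87.5]
ft_force: [-4.3, 1.4, 2.1]
finger_gap: 0.0089
grip_force: 59.3
```

step_arm(
  moves=[
    [[0,0.5,0,0,0,0,5],[0,1,0,0,0,0,5],[0,1,0,0,0,0,5],[0,1,0,0,0,0,5]],
  ],
)

```text
time_s: 9.9
position: [0.5017, -0.1748, 0.0711]
eef_rot: [-179.8, -0.0, 87.5]
ft_force: [-6.1, 0.9, 4.0]
finger_gap: 0.0094
grip_force: 59.6
```

```bash
python3 -c "
from h import *
delta([501.7,-174.8,71],87.5)
shot('top','t3.png');b=shot('side','s3.png')['image'][175:285,220:330]
cv2.imwrite('pics/f.png',cv2.resize(b,None,fx=5.4,fy=5.4,interpolation=2))"
```

```text
pos [ 501.7 -174.8   71.1] rot [-1.7981e+02 -4.0000e-02  8.7510e+01] F [-6.1  0.9  4. ] M [ 0.26  1.56 -0.01] gap 9.4 grip 59.570324420928955 t 9.9
shift [ 0.  -0.   0.1] turn [-0.0033 -0.0006  0.0001]
```

View pics/f.png

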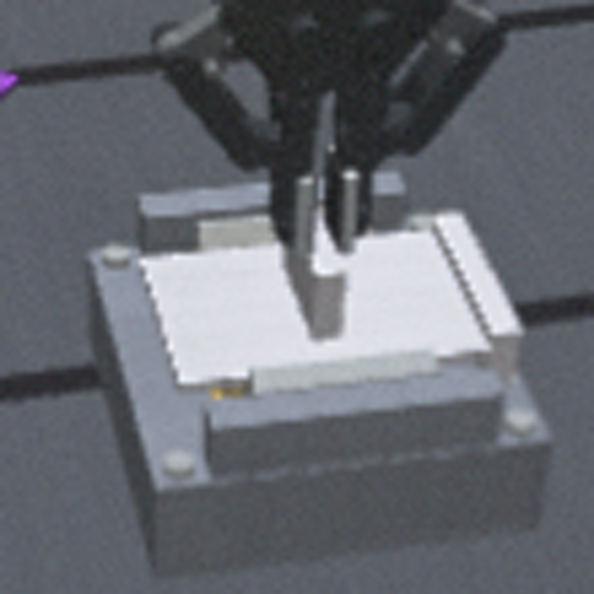

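The cover lies on both jaws with its far edge parallel to the stop and touching it (Fx −6 N, Mz about 0). Now I'll press straight down.

step_arm(
  moves=[
    [[0,0,1,0,0,0,5],[0,0,2,0,0,0,5],[0,0,3,0,0,0,5],[0,0,4,0,0,0,5],[0,0,4,0,0,0,5],[0,0,4,0,0,0,5]],
  ],
)

```text
time_s: 10.6
position: [0.5015, -0.1752, 0.0677]
eef_rot: [-179.8, -0.0, 87.5]
ft_force: [-9.1, 1.3, 9.4]
finger_gap: 0.0089
grip_force: 60.2
```

```bash
python3 -c "
from h import *
delta([501.7,-174.8,71],87.5)"
```

```text
pos [ 501.5 -175.2   67.7] rot [-1.7981e+02 -3.0000e-02  8.7490e+01] F [-9.1  1.3  9.4] M [ 0.23  1.99 -0.06] gap 8.9 grip 60.22658050060272 t 10.6
shift [ 0.4  0.1 -3.3] turn [-0.0034 -0.0006 -0.0002]
```

step_arm(
  moves=[
    [[0,0,1,0,0,0,5],[0,0,2,0,0,0,5],[0,0,3,0,0,0,5],[0,0,4,0,0,0,5],[0,0,4,0,0,0,5],[0,0,4,0,0,0,5]],
  ],
)

```text
time_s: 11.2
position: [0.5016, -0.1753, 0.0633]
eef_rot: [-179.8, -0.0, 87.5]
ft_force: [-7.5, 1.5, 6.2]
finger_gap: 0.009
grip_force: 59.8
```

step_arm(
  moves=[
    [[0,0,1,0,0,0,5],[0,0,2,0,0,0,5],[0,0,3,0,0,0,5],[0,0,4,0,0,0,5],[0,0,4,0,0,0,5],[0,0,4,0,0,0,5]],
  ],
)

```text
time_s: 11.8
position: [0.5016, -0.1752, 0.0592]
eef_rot: [-179.8, -0.0, 87.5]
ft_force: [-7.5, 1.1, 4.4]
finger_gap: 0.0093
grip_force: 59.6
```

```bash
python3 -c "
from h import *
delta([501.7,-174.8,71],87.5)"
```

```text
pos [ 501.6 -175.2   59.2] rot [-1.7981e+02 -1.0000e-02  8.7490e+01] F [-7.5  1.1  4.4] M [ 0.14  1.62 -0.04] gap 9.3 grip 59.64465022087097 t 11.8
shift [  0.4   0.1 -11.8] turn [-0.0033 -0.0003 -0.0001]
```

step_arm(
  moves=[
    [[0,0,1,0,0,0,5],[0,0,2,0,0,0,5],[0,0,2,0,0,0,5],[0,0,2,0,0,0,5]],
  ],
)

```text
time_s: 12.2
position: [0.5014, -0.175, 0.0579]
eef_rot: [-179.8, -0.1, 87.5]
ft_force: [-10.3, 1.8, 12.7]
finger_gap: 0.0091
grip_force: 60.6
```

step_arm(
  moves=[
    [[0,0,1,0,0,0,5],[0,0,1.5,0,0,0,5],[0,0,1.5,0,0,0,5]],
  ],
)

```text
time_s: 12.5
position: [0.5015, -0.175, 0.0578]
eef_rot: [-179.8, -0.1, 87.5]
ft_force: [-13.5, 3.7, 23.2]
finger_gap: 0.0091
grip_force: 62.2
```

```bash
python3 -c "
from h import *
delta([501.7,-174.8,71],87.5)"
```

```text
pos [ 501.5 -175.    57.8] rot [-1.798e+02 -1.200e-01  8.748e+01] F [-13.5   3.7  23.2] M [ 0.72  2.97 -0.07] gap 9.1 grip 62.166107226439635 t 12.5
shift [  0.2   0.1 -13.2] turn [-0.0034 -0.0021 -0.0003]
```

step_arm(
  moves=[
    [[0,0,0.5,0,0,0,5],[0,0,0.8,0,0,0,5],[0,0,0.8,0,0,0,5]],
  ],
)

```text
time_s: 12.8
position: [0.5016, -0.175, 0.0578]
eef_rot: [-179.8, -0.1, 87.5]
ft_force: [-15.1, 4.3, 28.9]
finger_gap: 0.0088
grip_force: 63.0
```

```bash
python3 -c "
from h import *
delta([501.7,-174.8,71],87.5)
b=shot('side','s4.png')['image'][175:285,220:330]
cv2.imwrite('pics/g.png',cv2.resize(b,None,fx=5.4,fy=5.4,interpolation=2))"
```

```text
pos [ 501.6 -175.    57.8] rot [-1.7981e+02 -1.5000e-01  8.7480e+01] F [-15.1   4.3  28.9] M [ 0.85  3.38 -0.01] gap 8.8 grip 62.98686778958654 t 12.8
shift [  0.2   0.1 -13.2] turn [-0.0032 -0.0025 -0.0003]
```

View pics/g.png

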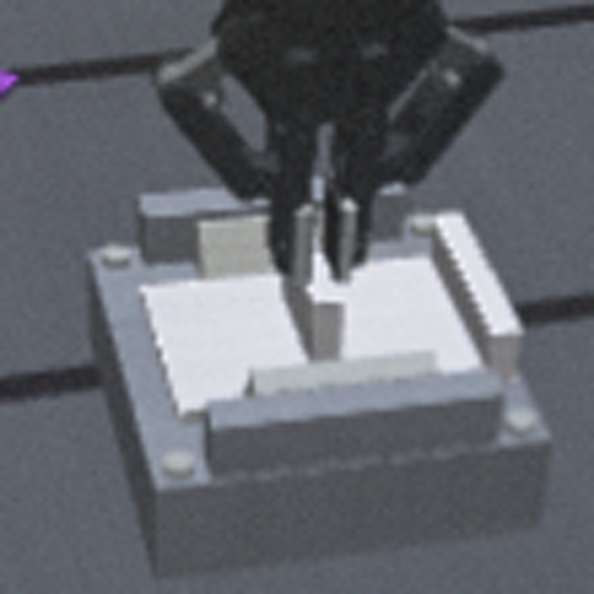

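The cover is on the rim, 13.3 mm down and against the stop, with both jaws over its edges. I'll ease the load and let go.

step_arm(
  moves=[
    [[0,0,-1.5,0,0,0,5],[0,0,-3.2,0,0,0,5],[0,0,-3.2,0,0,0,5],[0,0,-3.2,0,0,0,5]],
  ],
)

```text
time_s: 13.25
position: [0.5015, -0.175, 0.058]
eef_rot: [-179.8, -0.0, 87.5]
ft_force: [-7.9, 1.3, 4.7]
finger_gap: 0.0089
grip_force: 60.0
```

```bash
python3 -c "
from h import *
delta([501.7,-174.8,71],87.5)"
```

```text
pos [ 501.5 -175.    58. ] rot [-1.798e+02 -3.000e-02  8.750e+01] F [-7.9  1.3  4.7] M [ 0.17  1.61 -0.03] gap 8.9 grip 60.04692138187238 t 13.25
shift [  0.2   0.2 -13. ] turn [-0.0035 -0.0005 -0.    ]
```

step_arm(
  moves=[
    [[0,0,-0.7,0,0,0,5],[0,0,-1.5,0,0,0,5],[0,0,-1.5,0,0,0,5]],
  ],
)

```text
time_s: 13.55
position: [0.5014, -0.1749, 0.0582]
eef_rot: [-179.8, 0.0, 87.5]
ft_force: [-4.3, -2.3, -12.3]
finger_gap: 0.0089
grip_force: 58.7
```

step_arm(
  moves=[
    [[0,0,0.7,0,0,0,5],[0,0,0.7,0,0,0,5],[0,0,0.7,0,0,0,20],[0,0,0.7,0,0,0,40],[0,0,0.7,0,0,0,50],[0,0,0.7,0,0,0,50],[0,0,0.7,0,0,0,50],[0,0,0.7,0,0,0,50]],
  ],
)

```text
time_s: 14.35
position: [0.5039, -0.1747, 0.0592]
eef_rot: [179.9, 0.0, 87.5]
ft_force: [-0.7, 0.7, 0.4]
finger_gap: 0.0501
grip_force: 0.0
```

step_arm(
  moves=[
    [[0,0,-5,0,0,0,50],[0,0,-20,0,0,0,50],[0,0,-50,0,0,0,50],[0,0,-90,0,0,0,50],[0,0,-120,0,0,0,50],[40,0,-140,0,0,0,50],[80,0,-140,0,0,0,50],[120,0,-140,0,0,0,50]],
  ],
)

```text
time_s: 15.15
position: [0.5091, -0.0537, 0.2004]
eef_rot: [179.8, -0.0, 87.5]
ft_force: [0.4, 0.5, -0.5]
finger_gap: 0.0499
grip_force: 0.0
```

step_arm(
  moves=[
    [[20,0,0,0,0,0,50],[40,0,0,0,0,0,50],[60,0,0,0,0,0,50],[70,0,0,0,0,0,50],[70,0,0,0,0,0,50],[70,0,0,0,0,0,50]],
  ],
)

```text
time_s: 15.75
position: [0.5116, 0.0142, 0.1991]
eef_rot: [180.0, 0.0, 87.5]
ft_force: [-0.6, -0.6, -0.1]
finger_gap: 0.0499
grip_force: 0.0
```

```bash
python3 -c "
from h import *
a=shot('top','t5.png')['image'][155:230,270:350];b=shot('side','s5.png')['image'][190:285,225:330]
cv2.imwrite('pics/i.png',np.hstack([cv2.resize(a,(395,370),interpolation=2),cv2.resize(b,(400,370),interpolation=2)]))"
```

```text
(no output)
```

View pics/i.png

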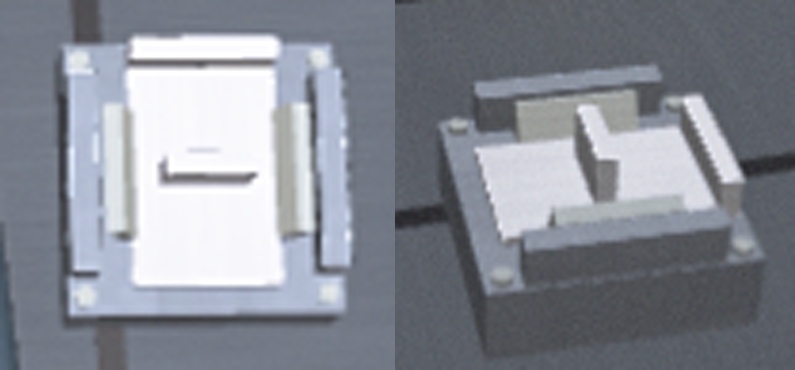

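The cover sits flat with both jaws over its edges, and a 12 N pull-up didn't move it. I'll check that letting go didn't shift it off the stop.

```bash
python3 - <<'E'
from h import *
A=load('s4.png');B=load('s5.png')
for r in (230,234,238,242,246):
    o=[]
    for c in(A,B):
        g=cv2.cvtColor(c['image'],6).astype(float)[r,236:262]
        i=np.where(g>165)[0][0]; x=i-1+(165-g[i-1])/(g[i]-g[i-1])+236
        o.append(onz(c,[[x,r]],.051)[0,:2]*1000)
    print(r,o[0].round(1),o[1].round(1))
E
```

```text
230 [ 443.9 -140.7] [ 444.  -140.7]
234 [ 442.6 -154.9] [ 442.8 -154.9]
238 [ 441.2 -168.7] [ 441.4 -168.7]
242 [ 441.5 -182.5] [ 441.9 -182.6]
246 [ 440.9 -195.8] [ 441.  -195.9]
```

Letting go shifted it by no more than about 0.4 mm, and toward the stop, so it is still flush. Handing in.

```bash
python3 -c "
from h import *
print(finish_job())"
```

```text
the job is handed in; nothing more can be done
None
```

The cover is back on the farthest case, flush against the stop, snapped under both jaws and released; I handed the job in at about 16 s, and no verdict came back.

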